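Free a long-necked flask caught in a wire basket and stand it in a cork ring

TASK

The long-necked round-bottomed flask is caught in the corner of the wire glassware basket: its bulb lies against the side and its neck has gone out between the bars, so that the lip hooks over them from outside. Work it free without forcing the glass or dragging the basket, and stand it upright, neck up, in the empty cork ring on the bench; set it down gently. Leave the rings, the other glassware and the mortar standing where they are.

Things in the scene. Friction and masses are not known exactly. Their poses are not given: they have to be found in the camera images.
- flask_bulb (a point): Long-necked round-bottomed flask of clear glass, 168 mm long, 130 to 210 g. Bulb: ball 66 mm in diameter; straight neck 21 mm in diameter; flanged lip 31 mm in diameter, square-shouldered, on the last 6 mm. This point is the bulb's centre, its z axis along the neck to the lip; centre of mass about 18 mm from here that way. At the start it lies level, bulb on the basket's floor and 2 to 4 mm from its side wall.
- flask_neck (a point): Point on the axis of the same flask's neck, 67 mm from the bulb's centre and 68 mm from the end of the lip; same axes. At the start it is inside the basket, about 40 mm from the end wall, with room for a finger on either side of the neck.
- flask_lip (a point): Centre of the same flask's mouth, at the very end of the lip, 135 mm from the bulb's centre; same axes. At the start it is outside the basket, about 26 mm beyond the end wall.
- basket: Loose open-topped stainless wire basket, 300 mm (its x) by 220 mm (its y), 1.3 kg. Rim bars 8 mm thick, top 74.5 mm over the bench; other bars 5 mm. Flat floor, top 6 mm over the bench. Origin on the bench under its middle; its +x end wall (bar centres at x = 150 mm) faces away from the robot. The flask lies along its -y side wall (bar centres at y = -110 mm).
- window (a point): Centre of the gap in the basket's +x end wall that the neck goes through; basket's axes, x outwards. In the clear 39 mm wide (y) and 38 mm high (z, from the lower bar to the rim): the lip passes if kept near the middle, the bulb never. At the start the neck lies on the lower bar, its axis 8.5 mm below this point; the lip can be drawn back only once raised 5 to 12 mm.
- ring_empty_top (a point): Empty cork ring lying loose on the bench, 96 mm outside diameter, hole 50 mm in diameter, 30 mm high, 90 g. This point is on its axis, level with its top, 30 mm over the bench. The bulb of the upright flask sits in the hole's top edge, the bulb's centre then about 21 mm above this point.
- ring_full: A like cork ring, taken by a short-necked flask; leave it. Origin at the centre of its underside.
- short_flask: Short-necked round-bottomed flask, bulb 64 mm, 108 mm high, standing in the other cork ring, its top about 126 mm over the bench. Origin at the bottom of its bulb. Leave it.
- beaker: Glass beaker, 64 mm in diameter, 72 mm high, standing in the basket. Origin at the centre of its underside. Leave it.
- weighing_bottle: Squat lidded weighing bottle, 51 mm in diameter, 64 mm high, standing in the basket. Origin at the centre of its underside. Leave it.
- amber_bottle: Amber reagent bottle, 72 mm in diameter, 150 mm high, on the bench. Origin at the centre of its underside. Leave it.
- conical_flask: Conical flask, 82 mm in diameter, 112 mm high, on the bench. Origin at the centre of its underside. Leave it.
- mortar: White porcelain mortar, 92 mm in diameter, 50 mm high, on the bench. Origin at the centre of its underside. Leave it.
Things that resemble listed ones, but are neither listed nor needed, are in the scene too. Leave any black or pink look-alike of the part that bears ring_empty_top alone. Leave any pink or turquoise look-alike of the part that bears flask_bulb alone.

How it is judged:
By the outcome, as a careful person would: the job done as asked, in the order asked, and still so for the second after the job is handed in, with the robot touching nothing.
It also fails if it takes over 67 s, if anything falls off the work surface, if the arm or the gripper's body presses on something with over 40 N, if the wrist force passes 120 N, or if a joint passes its speed limit or range.

ROBOT

A 7-joint arm with a two-finger parallel gripper is mounted at the origin on the work surface. World frame = base frame: x ahead of the robot, y to its left, z up, the work surface at z = 0. Lengths are in m, angles in rad, forces in N, time in s.
With the tool pointing down it reaches from about 0.4 to 0.875 m from the base axis. Payload 19.3 kg.
Tool frame: the origin (TCP) lies at the very end of the fingers, on their centre line; the grasp point (between the pads) lies 19 mm behind it; z points along the fingers, y is the line along which they close (so a half turn about z gives the same grasp; the last joint's range is limited). The gripper opens to 85 mm and grips with 20 to 120 N. Pads are 22 mm wide; open, the fingers measure 114 mm over their backs; the gripper's body (76 mm by 85 mm) begins 54 mm behind the grasp point. The pads swing forward as they close: fully open they stand 13 mm farther back than shut.
Start: joints at [1.265, 0.521, -0.036, 1.599, 0.021, 1.021, -0.113], TCP at [0.146, -0.608, 0.231] pointing down, gripper open.
Joint ranges: [-2.91, 2.91], [-0.3, 2.13], [-1.5, 1.42], [0.17, 2.43], [-1.26, 4.41], [0.16, 1.93], [-2.52, 2.52]. Speed limits (rad/s): [1.89, 1.89, 2.39, 2.39, 3.01, 3.01, 3.01].

INTERFACE

Orientations are given as [roll, pitch, yaw] about the fixed x, y, z axes, in that order (R = Rz(yaw) Ry(pitch) Rx(roll)).
In Python, from workcell import monitor, optics, job_done gives the robot as it stands.
- The arm moves only by the shell command python3 -m handwheel 'ROWS' [FORCE]. ROWS is JSON, a list of rows, each an object of numbers: "dx", "dy", "dz": the shift along the tool's x, y, z in cm; "wx", "wy", "wz": the turn, a rotation vector about the tool's x, y, z in rad; "claw": the opening in per cent of the stroke, from 0 (shut) to 100 (fully open). A call has 1 to 8 rows; each row shifts and turns the commanded pose from where the row before left it, along the tool's axes as they then stand; what a row does not reach is not made up. A row lasts 1/8 s, in which the tool goes at most 62.5 mm and 10.7 degrees, less where a joint would pass 70% of its speed; a pose out of reach is approached as far as the arm can. A call with a gripper value outside its range is refused whole. The fingers move at their own pace and stop on an object; FORCE is the grip in N (left out, the last holds). Time passes only in rows, so rows that do not move let the fingers close. It gives the time, the measured TCP pose, the force, the opening and the grip force at its end, in the units of the state.
- monitor.observe(): the state, without advancing time (a new reading comes with each control period).
- optics.grab_frame(name): name is "scene" or "top"; returns a dict with "frame" (420x560x3 uint8, blue, green, red), "fovy" (degrees; the focal length in pixels is half the picture's height over the tangent of half this angle, whatever the lens; pixels are square), "cx", "cy" (the principal point, pixels), "k1" (the pictures are not rectified: a ray, as slopes to the right and down, at radius r is drawn at 1 + k1 r^2 times it, then the intrinsics apply), "R" (3x3) and "t" (3): a world point X has camera coordinates R X + t. Camera axes: x right, y down, z forward; pixel columns grow to the right and rows downward; lengths in m; the calibration is good to about 2 mm. A picture is of the moment at which its call begins. There is no depth.
- job_done(): hands the job in; it is judged then, once.
Trained networks look in the newest picture that a camera, given by its name, has taken for a name from the list of things; names that differ only in an ending like _2 or _b are one class to them, and where a whole thing is asked for, a point or a joint stands for the part that bears it (a point fixed in the world has none). Each returns a list of dicts, best first, with "p" (0 to 1); they miss things now and then, are a little off and sometimes report something else, mostly with a low value. They report only what shows in the picture. A call takes as long as a camera call. They do not tell look-alikes from the thing itself.
- optics.masks_of(name, camera): "region" (420x560 bool, what is visible of it) and "rect" ([left, top, width, height] in pixels, round what is visible of it).
The state is a dict: "clock": time; "qpos": joint angles; "qd": joint speeds; "joint_efforts": joint torques, N m; "position": TCP position; "tool_rot": TCP orientation; "force": force on the tool from outside, world axes, zero at the start; "moment": the same for the moment, N m; "grip_width": finger opening in m; "finger_force": force on a finger pad.
Only numpy, scipy, OpenCV 4.12 (cv2) and the standard library are available. Lean on these libraries where they do the work, as an engineer would, in place of code of your own. Each camera call takes 0.05 s, during which the arm holds its last target. There are 200 camera calls.

## Working session

There is one attempt and no reset: what is moved stays moved. The work goes in short steps, Python scripts to look and compute and a shell command to move; the robot and the scene stay as the last step left them, time stands still between calls to the robot, and variables do not carry over. Pictures are saved under pics/ and viewed, at most 10 in all, crops included, and the job is handed in when it is done.

```bash
ls; mkdir -p pics; cat > h.py <<'E'
import numpy as np,cv2
from workcell import monitor,optics
def grab(n): return optics.grab_frame(n)
def K(c):
    f=c['frame'].shape[0]/2/np.tan(np.radians(c['fovy'])/2); return f
def ray(c,u,v):
    f=K(c); d=np.array([(u-c['cx'])/f,(v-c['cy'])/f]); s=d.copy()
    for _ in range(30): s=d/(1+c['k1']*(s@s))
    R=np.array(c['R']);t=np.array(c['t']); return -R.T@t, R.T@np.array([s[0],s[1],1.])
def onz(c,u,v,z):
    o,d=ray(c,u,v); return o+d*(z-o[2])/d[2]
def proj(c,X):
    p=np.array(c['R'])@np.array(X)+np.array(c['t']); s=p[:2]/p[2]; s=s*(1+c['k1']*(s@s)); f=K(c)
    return s*f+[c['cx'],c['cy']]
E
python3 - <<'E'
from h import *
s=monitor.observe(); print({k:np.round(v,3).tolist() for k,v in s.items()})
for n in("scene","top"):
    c=grab(n); cv2.imwrite(f'pics/{n}0.png',cv2.resize(c['frame'],(784,588),interpolation=cv2.INTER_CUBIC)); print(n,c['fovy'],c['k1'],-np.array(c['R']).T@c['t'])
    for o in["flask_bulb","basket","ring_empty_top","ring_full","beaker","weighing_bottle","mortar","amber_bottle","conical_flask","short_flask"]:
        for m in optics.masks_of(o,n)[:4]:
            ys,xs=np.nonzero(m['region']); print(o,round(m['p'],2),m['rect'],round(xs.mean()),round(ys.mean()), np.round(onz(c,xs.mean(),ys.mean(),.03),3) if n=='top' else '')
E
```

```text
pics
{'clock': 0.0, 'qpos': [1.265, 0.522, -0.036, 1.6, 0.021, 1.021, -0.113], 'qd': [-0.001, 0.002, 0.001, 0.001, -0.001, 0.001, -0.002], 'joint_efforts': [-0.001, -92.71, 1.979, -36.993, 0.018, 0.008, 0.0], 'position': [0.146, -0.607, 0.231], 'tool_rot': [-3.14, 0.0, 0.236], 'force': [0.003, -1.001, 0.002], 'moment': [0.013, 0.034, 0.005], 'finger_force': 0.0, 'grip_width': 0.086}
scene 43.56452422835777 -0.1956958133159123 [1.57329402 0.53717571 0.93454875]
flask_bulb 0.67 [270.1, 234.1, 31.5, 52.3] 286 257 
flask_bulb 0.6 [416.1, 200.8, 32.1, 43.0] 429 218 
flask_bulb 0.56 [233.0, 153.7, 40.8, 18.0] 256 163 
flask_bulb 0.36 [345.9, 220.6, 22.9, 29.0] 357 234 
basket 0.55 [254.7, 201.0, 125.9, 98.8] 322 253 
ring_empty_top 0.69 [203.2, 181.3, 28.0, 22.8] 214 194 
ring_empty_top 0.55 [258.0, 185.5, 28.2, 25.6] 272 198 
ring_full 0.82 [158.8, 212.2, 30.8, 22.8] 175 224 
beaker 0.68 [349.3, 219.2, 18.6, 32.9] 356 234 
weighing_bottle 0.63 [321.1, 257.9, 16.9, 24.5] 330 270 
mortar 0.68 [205.6, 227.3, 27.3, 27.2] 221 240 
amber_bottle 0.78 [192.7, 237.7, 33.0, 56.8] 208 268 
conical_f
[... 907 characters left out ...]
, 35.1, 28.8] 187 221 [0.443 0.188 0.03 ]
weighing_bottle 0.68 [187.9, 147.9, 22.1, 26.5] 197 159 [0.602 0.17  0.03 ]
mortar 0.67 [310.1, 137.7, 35.4, 31.4] 329 155 [ 0.621 -0.165  0.03 ]
mortar 0.25 [162.9, 115.9, 110.0, 132.3] 211 184 [0.539 0.134 0.03 ]
amber_bottle 0.56 [288.7, 76.9, 35.0, 45.6] 306 100 [ 0.769 -0.108  0.03 ]
conical_flask 0.82 [339.9, 91.6, 29.5, 38.2] 356 112 [ 0.74  -0.239  0.03 ]
short_flask 0.7 [390.4, 161.7, 28.7, 24.6] 406 172 [ 0.581 -0.365  0.03 ]
short_flask 0.6 [161.2, 118.0, 108.2, 133.2] 215 181 [0.545 0.122 0.03 ]
short_flask 0.55 [237.9, 118.8, 23.4, 69.8] 248 161 [0.6   0.041 0.03 ]
short_flask 0.49 [339.4, 92.5, 31.8, 37.9] 356 112 [ 0.739 -0.24   0.03 ]
```

View pics/top0.png

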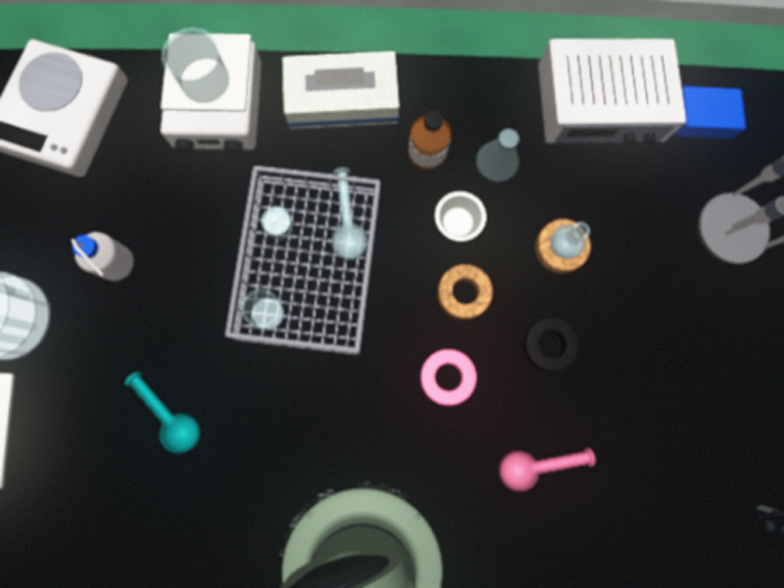

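View pics/scene0.png

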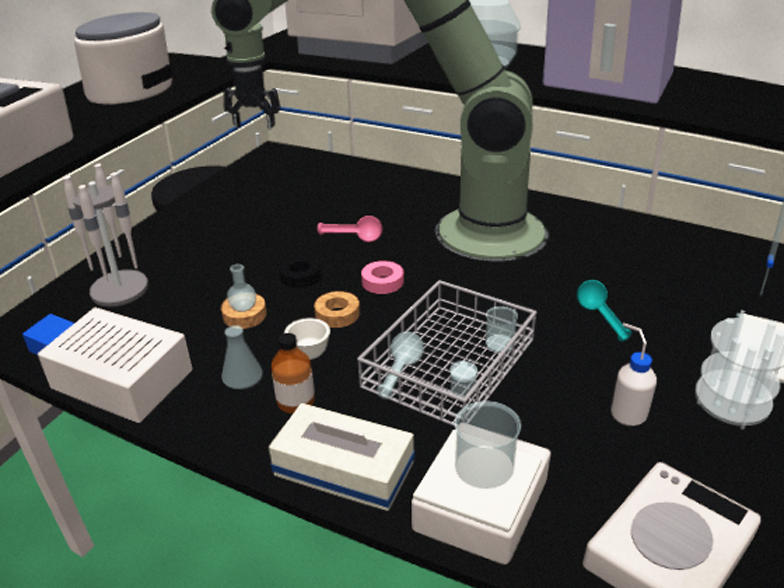

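```bash
cat >> h.py <<'E'
from scipy.optimize import minimize,least_squares
def Bx(p,X):
    c,s=np.cos(p[2]),np.sin(p[2]); X=np.atleast_2d(X)
    return np.c_[p[0]+c*X[:,0]-s*X[:,1],p[1]+s*X[:,0]+c*X[:,1],X[:,2]]
def crop(c,r,k,fn,pts=[],lines=[]):
    x,y,w,h=r; M=cv2.resize(c['frame'][y:y+h,x:x+w],None,fx=k,fy=k,interpolation=cv2.INTER_CUBIC)
    q=lambda P:tuple(int(v) for v in ((proj(c,P)+.5-[x,y])*k*4))
    for P in pts: cv2.circle(M,q(P),8,(0,0,255),-1,cv2.LINE_AA,2)
    for A,B in lines: cv2.line(M,q(A),q(B),(0,255,255),1,cv2.LINE_AA,2)
    cv2.imwrite(fn,M)
E
python3 - <<'E'
from h import *
C={n:grab(n) for n in("top",)}; 
mk={}
m=optics.masks_of("basket","top")[0]['region']; fl=optics.masks_of("flask_bulb","top")[0]['region']
C['scene']=grab('scene'); ms=optics.masks_of("basket","scene")[0]['region']
mk={'top':m,'scene':ms}
co=np.array([[sx*.1525,sy*.1125,z] for sx in(-1,1) for sy in(-1,1) for z in(0,.0745)])
def cost(p,names=('top','scene')):
    t=0
    for n in names:
        P=np.array([proj(C[n],X) for X in Bx(p,co)],np.float32)
        H=cv2.convexHull(np.round(P*16).astype(np.int32)); a=np.zeros((420,560),np.uint8); cv2.fillPoly(a,[H],255,cv2.LINE_AA,4)
        hm=np.zeros((420,560),np.uint8); cs,_=cv2.findContours(mk[n].astype(np.uint8),0,2); cv2.fillPoly(hm,[cv2.convexHull(np.vstack(cs))],255)
        if n=='top': pass
        t+=np.abs(a.astype(float)-hm).sum()/255
    return t
for names in(('top',),('top','scene')):
    r=min((minimize(cost,[.545,.115,y],args=(names,),method='Nelder-Mead',options=dict(initial_simplex=np.array([[.545,.115,y],[.56,.115,y],[.545,.13,y],[.545,.115,y+.06]]))) for y in(-.1,-.04,.02)),key=lambda r:r.fun); print(names,r.x,r.fun)
p=r.x
L=[]
for z in(.0705,):
    k=Bx(p,[[-.15,-.11,z],[.15,-.11,z],[.15,.11,z],[-.15,.11,z]]); L+=[(k[i],k[(i+1)%4]) for i in range(4)]
k=Bx(p,[[.15,-.11,.0025],[.15,.11,.0025]]); L.append((k[0],k[1]))
crop(C['top'],(155,108,125,95),6,'pics/tc.png',[],L)
crop(C['scene'],(245,195,145,108),5,'pics/sc.png',[],L)
# flask mask axis
ys,xs=np.nonzero(fl); W=np.array([onz(C['top'],x,y,.039)[:2] for x,y in zip(xs,ys)]); print(len(W),W.min(0),W.max(0))
E
```

```text
('top',) [ 0.70395521  0.05397052 -0.20192667] 10837.733333333334
('top', 'scene') [ 0.53039187  0.10873127 -0.09540059] 11813.160784313724
987 [ 0.13986507 -0.39326867] [ 0.21009731 -0.22788194]
```

```bash
python3 - <<'E'
from h import *
c=grab('top');crop(c,(155,108,125,95),6,'pics/tc2.png')
np.save('top.npy',c,allow_pickle=True)
c=grab('scene');crop(c,(245,195,145,108),5,'pics/sc2.png');np.save('scene.npy',c,allow_pickle=True)
E
```

```text
(no output)
```

View pics/tc2.png

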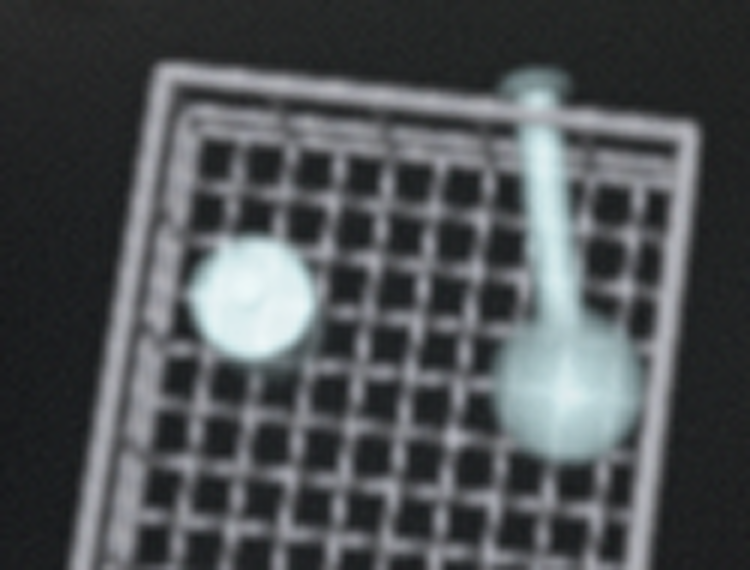

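View pics/sc2.png

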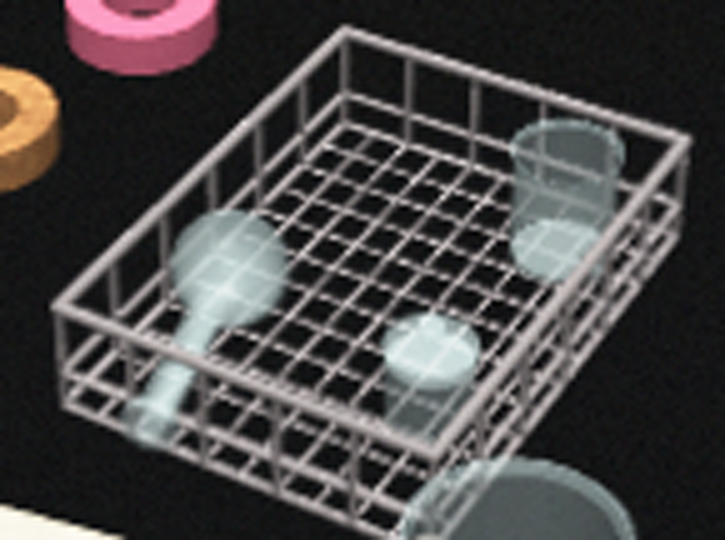

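```bash
python3 - <<'E'
from h import *
T=np.load('top.npy',allow_pickle=True).item();S=np.load('scene.npy',allow_pickle=True).item()
tq=lambda u,v:np.array([155+u/6-.5,108+v/6-.5]); sq=lambda u,v:np.array([245+u/5-.5,195+v/5-.5])
k=np.array([[-.15,-.11,.0705],[-.15,.11,.0705],[.15,-.11,.0705],[.15,.11,.0705]])
tp=[np.array([359.5,349])/1.4-.3,np.array([231,334.5])/1.4-.3,tq(692,128),tq(163,72)]
sp=[sq(347,33),sq(685,139),sq(59,304),sq(435,449)]
def f(p,w=(1,1)):
    W=Bx(p,k); return np.r_[w[0]*(np.array([proj(T,X) for X in W])-tp).ravel(),w[1]*(np.array([proj(S,X) for X in W])-sp).ravel()]
for w in((1,0),(0,1),(1,1)):
    r=least_squares(f,[.54,.12,-.09],args=(w,)); print(r.x.round(4),f(r.x).round(1))
p=r.x
def g(q,w):
    b=np.array([q[0],q[1],.039]); l=b+.135*np.array([np.cos(q[2]),np.sin(q[2]),0])
    n=b+.06*np.array([np.cos(q[2]),np.sin(q[2]),0])
    return np.r_[w[0]*(proj(T,b)-tq(567,392)),w[0]*(proj(T,l)-tq(536,79)),w[1]*(proj(S,b)-sq(231,267)),w[1]*(proj(S,l)-sq(147,424))]
for w in((1,0),(0,1),(1,1)):
    r=least_squares(g,[.57,.05,0],args=(w,)); q=r.x; print(q.round(4),g(q,(1,1)).round(1))
    b=q[:2]; a=np.array([np.cos(q[2]),np.sin(q[2])]); c,s=np.cos(p[2]),np.sin(p[2]); R=np.array([[c,s],[-s,c]])
    for d in(0,.067,.109,.135): print('basket frame',d,(R@(b+d*a-p[:2])).round(4),'world',(b+d*a).round(4))
print('ring top',onz(T,466/1.4-.3,291/1.4-.3,.03).round(4))
for m in optics.masks_of('ring_empty_top','scene'):
    pass
print(onz(S,*(np.array([337,305])/1.4),.03).round(4))
np.save('p.npy',p)
E
```

```text
[ 0.5328  0.1095 -0.0847] [-0.  -0.5 -0.4  0.3 -0.1 -0.2  0.6  0.3 -1.5  0.2 -0.7  0.3  0.1  1.6
  0.8  1.5]
[ 0.5288  0.1088 -0.1005] [-0.8  1.9 -1.1  1.2  1.   2.2  1.8  1.3 -0.2 -0.6  0.1 -0.   0.2 -0.
 -0.1  0.5]
[ 0.5318  0.1094 -0.0907] [-0.4  0.2 -0.7  0.5  0.2  0.5  1.   0.5 -1.  -0.  -0.4  0.3  0.1  1.1
  0.4  1.3]
[0.5685 0.0375 0.1252] [-0.1 -0.8  0.1  0.9  0.9  0.8  0.7  1.1]
basket frame 0 [ 0.0431 -0.0683] world [0.5685 0.0375]
basket frame 0.067 [ 0.1086 -0.0539] world [0.635  0.0459]
basket frame 0.109 [ 0.1496 -0.0449] world [0.6767 0.0511]
basket frame 0.135 [ 0.175  -0.0393] world [0.7025 0.0544]
[0.566  0.0335 0.1309] [ 1.5  0.2  1.3  1.9  0.  -0.1 -0.   0.1]
basket frame 0 [ 0.041  -0.0725] world [0.566  0.0335]
basket frame 0.067 [ 0.1063 -0.0578] world [0.6324 0.0422]
basket frame 0.109 [ 0.1473 -0.0486] world [0.6741 0.0477]
basket frame 0.135 [ 0.1727 -0.0428] world [0.6998 0.0511]
[0.5679 0.036  0.1269] [ 0.5 -0.6  0.6  1.1  0.5  0.6  0.3  0.8]
basket frame 0 [ 0.0427 -0.0698] world [0.5679 0.036 ]
basket frame 0.067 [ 0.1081 -0.0554] world [0.6344 0.0445]
basket frame 0.109 [ 0.1491 -0.0463] world [0.6761 0.0498]
basket frame 0.135 [ 0.1745 -0.0407] world [0.7019 0.0531]
ring top [ 0.4833 -0.1744  0.03  ]
[ 0.4899 -0.1703  0.03  ]
```

```bash
L='python3 -m handwheel'; python3 -m handwheel '[{"dx":3.5,"dy":-2.9,"claw":47},{"dx":3.9,"dy":-3.2},{"dx":3.9,"dy":-3.2},{"dx":3.9,"dy":-3.2},{"dx":3.9,"dy":-3.2},{"dx":3.9,"dy":-3.2},{"dx":3.9,"dy":-3.2},{"dx":3.9,"dy":-3.2}]' 45
python3 -c "
from h import *
s=monitor.observe();print({k:np.round(s[k],4).tolist() for k in('qpos','position','tool_rot','grip_width')})"
python3 -m handwheel '[{"dx":3.9,"dy":-3.2},{"dx":3.9,"dy":-3.2},{"dx":3.9,"dy":-3.2},{"dx":3.9,"dy":-3.2},{"dx":3.9,"dy":-3.2},{"dx":3.9,"dy":-3.2},{"dx":3.7,"dy":-3.2},{"wz":0.11}]'
python3 -c "
from h import *
s=monitor.observe();print({k:np.round(s[k],4).tolist() for k in('qpos','position','tool_rot','grip_width')})"
```

```text
{'qpos': [1.2648, 0.5214, -0.0363, 1.5995, 0.0212, 1.0211, -0.1128], 'position': [0.146, -0.6077, 0.2313], 'tool_rot': [-3.1416, -0.0, 0.2358], 'grip_width': 0.0854}
{'qpos': [1.2648, 0.5214, -0.0363, 1.5995, 0.0212, 1.0211, -0.1128], 'position': [0.146, -0.6077, 0.2313], 'tool_rot': [-3.1416, -0.0, 0.2358], 'grip_width': 0.0854}schema error: expected keys dx, dy, dz, wx, wy, wz, claw
schema error: expected keys dx, dy, dz, wx, wy, wz, claw
```

```bash
cat > st.py <<'E'
from h import *
s=monitor.observe();print({k:np.round(s[k],4).tolist() for k in('clock','qpos','position','tool_rot','grip_width','force','finger_force')})
E
python3 -m handwheel '[{"dx":3.5,"dy":-2.9,"dz":0,"wx":0,"wy":0,"wz":0,"claw":47},{"dx":3.9,"dy":-3.2,"dz":0,"wx":0,"wy":0,"wz":0,"claw":47},{"dx":3.9,"dy":-3.2,"dz":0,"wx":0,"wy":0,"wz":0,"claw":47},{"dx":3.9,"dy":-3.2,"dz":0,"wx":0,"wy":0,"wz":0,"claw":47},{"dx":3.9,"dy":-3.2,"dz":0,"wx":0,"wy":0,"wz":0,"claw":47},{"dx":3.9,"dy":-3.2,"dz":0,"wx":0,"wy":0,"wz":0,"claw":47},{"dx":3.9,"dy":-3.2,"dz":0,"wx":0,"wy":0,"wz":0,"claw":47},{"dx":3.9,"dy":-3.2,"dz":0,"wx":0,"wy":0,"wz":0,"claw":47}]' 45
python3 st.py
python3 -m handwheel '[{"dx":3.9,"dy":-3.2,"dz":0,"wx":0,"wy":0,"wz":0,"claw":47},{"dx":3.9,"dy":-3.2,"dz":0,"wx":0,"wy":0,"wz":0,"claw":47},{"dx":3.9,"dy":-3.2,"dz":0,"wx":0,"wy":0,"wz":0,"claw":47},{"dx":3.9,"dy":-3.2,"dz":0,"wx":0,"wy":0,"wz":0,"claw":47},{"dx":3.9,"dy":-3.2,"dz":0,"wx":0,"wy":0,"wz":0,"claw":47},{"dx":3.9,"dy":-3.2,"dz":0,"wx":0,"wy":0,"wz":0,"claw":47},{"dx":3.7,"dy":-3.2,"dz":0,"wx":0,"wy":0,"wz":0,"claw":47},{"dx":0,"dy":0,"dz":0,"wx":0,"wy":0,"wz":0.11,"claw":47}]'
python3 st.py
```

```text
clock: 2.5
position: [0.3872, -0.2884, 0.2315]
tool_rot: [3.141, -0.0, 0.236]
force: [-0.2, -0.6, 0.2]
grip_width: 0.0405
finger_force: 0.0
{'clock': 2.5, 'qpos': [0.6563, 0.3, -0.1712, 1.9576, 0.065, 0.8886, -0.8836], 'position': [0.3872, -0.2884, 0.2315], 'tool_rot': [3.1412, -0.0004, 0.2357], 'grip_width': 0.0405, 'force': [-0.2007, -0.579, 0.1724], 'finger_force': 0.0}
clock: 3.5
position: [0.5988, -0.0047, 0.2309]
tool_rot: [-3.14, -0.0, 0.129]
force: [-0.8, -0.7, -0.3]
grip_width: 0.0401
finger_force: 0.0
{'clock': 3.5, 'qpos': [0.0775, 0.4878, -0.239, 1.664, 0.1297, 1.005, -1.6464], 'position': [0.5988, -0.0047, 0.2309], 'tool_rot': [-3.1398, -0.0004, 0.1286], 'grip_width': 0.0401, 'force': [-0.77, -0.7435, -0.2847], 'finger_force': 0.0}
```

```bash
python3 -m handwheel '[{"dx":4.1,"dy":-4.3,"dz":0,"wx":0,"wy":0,"wz":0,"claw":47},{"dx":0,"dy":0,"dz":4.5,"wx":0,"wy":0,"wz":0,"claw":47},{"dx":0,"dy":0,"dz":4.5,"wx":0,"wy":0,"wz":0,"claw":47},{"dx":0,"dy":0,"dz":3.5,"wx":0,"wy":0,"wz":0,"claw":47},{"dx":0,"dy":0,"dz":0,"wx":0,"wy":0,"wz":0,"claw":47}]'
python3 st.py
cat > fk.py <<'E'
import numpy as np, itertools
from scipy.spatial.transform import Rotation as Ro
from scipy.optimize import least_squares
D=[([1.2648,.5214,-.0363,1.5995,.0212,1.0211,-.1128],[.146,-.6077,.2313],[-3.1416,0,.2358]),
([.6563,.3,-.1712,1.9576,.065,.8886,-.8836],[.3872,-.2884,.2315],[3.1412,-.0004,.2357]),
([.0775,.4878,-.239,1.664,.1297,1.005,-1.6464],[.5988,-.0047,.2309],[-3.1398,-.0004,.1286])]
def fk(q,g,s,o):
    h,a,b,l=g
    R=Ro.from_euler('z',s[0]*q[0]+o[0])*Ro.from_euler('y',q[1]); p=np.array([0,0,h])+R.apply([0,0,a])
    R=R*Ro.from_euler('z',s[1]*q[2])*Ro.from_euler('y',q[3]); p=p+R.apply([0,0,b])
    R=R*Ro.from_euler('z',s[2]*q[4])*Ro.from_euler('y',q[5]); w=p; p=p+R.apply([0,0,l])
    return p,R*Ro.from_euler('z',s[3]*q[6]+o[1]),w
def fit():
    best=None
    for s in itertools.product((1,-1),repeat=4):
      for o2 in(0,1.57,3.14,-1.57):
        def f(v):
            r=[]
            for q,p,e in D:
                P,R,_=fk(q,v[:4],s,v[4:]); r+=list(P-p)+list((R.inv()*Ro.from_euler('xyz',e)).as_rotvec()*.3)
            return r
        r=least_squares(f,[.35,.4,.4,.25,0,o2])
        if best is None or r.cost<best[0]: best=(r.cost,s,r.x)
    return best
if __name__=='__main__': print(fit())
E
python3 fk.py
```

```text
clock: 4.12
position: [0.6315, 0.039, 0.1042]
tool_rot: [-3.141, 0.004, 0.126]
force: [-0.8, -0.4, 0.6]
grip_width: 0.0399
finger_force: 0.0
{'clock': 4.125, 'qpos': [-0.0121, 0.6901, -0.216, 1.667, 0.1892, 0.8091, -1.7566], 'position': [0.6315, 0.039, 0.1042], 'tool_rot': [-3.1415, 0.0041, 0.1259], 'grip_width': 0.0399, 'force': [-0.8265, -0.3817, 0.586], 'finger_force': 0.0}
(np.float64(5.325633230282576e-05), (-1, -1, -1, -1), array([ 3.85042047,  0.55227694,  0.40986848,  3.88667624, -0.10353948,
        1.46722042]))
```

```bash
cat > plan.py <<'E'
from fk import *
D.append(([-.0121,.6901,-.216,1.667,.1892,.8091,-1.7566],[.6315,.039,.1042],[-3.1415,.0041,.1259]))
s=(-1,-1,-1,-1)
lo=np.array([-2.91,-.3,-1.5,.17,-1.26,.16,-2.52]);hi=np.array([2.91,2.13,1.42,2.43,4.41,1.93,2.52])
for l in(.2,.25,.3,.35):
    def f(v):
        r=[]
        for q,p,e in D:
            P,R,_=fk(q,[*v[:3],l],s,v[3:]); r+=list(P-p)+list((R.inv()*Ro.from_euler('xyz',e)).as_rotvec()*.3)
        return r
    r=least_squares(f,[.2,.5,.4,0,1.57]); g=[*r.x[:3],l]; o=r.x[3:]; print('l',l,r.x.round(3),r.cost,np.abs(r.fun).max().round(4))
    for phi in np.arange(-3,3.2,.3):
        zt=np.array([np.cos(phi),np.sin(phi),0]); xt=np.array([0,0,1]); Rt=Ro.from_matrix(np.c_[xt,np.cross(zt,xt),zt])
        pt=np.array([.483,-.173,.12])+.019*zt; best=None
        for q0 in ([.3,.7,0,1.7,.2,.9,-1],[.3,.7,0,1.7,1.5,1.5,-1],[.3,.7,0,1.7,3.1,.9,1],[.3,.7,0,1.7,-1,1.5,1],[.3,.7,0,1.7,1.5,1.5,1.5]):
            k=least_squares(lambda q:np.r_[(lambda P,R,w:np.r_[P-pt,(R.inv()*Rt).as_rotvec()*.3])(*fk(q,g,s,o)),.002*(q[2])],np.clip(q0,lo,hi),bounds=(lo,hi))
            if best is None or k.cost<best.cost: best=k
        if best.cost<1e-4: print('  phi',phi.round(1),best.x.round(2),best.cost.round(6),'wrist',fk(best.x,g,s,o)[2].round(2))
E
python3 plan.py
```

```text
l 0.2 [ 0.193  0.527  0.424 -0.1    1.471] 8.166584805045993e-05 0.0088
  phi -3.0 [-0.34  1.18  0.79  1.55  0.21  1.93  2.28] 1e-06 wrist [ 0.66 -0.15  0.12]
  phi -2.7 [-0.08  0.99  0.19  1.63  0.61  1.93  1.9 ] 0.0 wrist [ 0.65 -0.1   0.12]
  phi -2.4 [-0.02  0.95  0.    1.73  0.88  1.88  1.82] 0.0 wrist [ 0.62 -0.05  0.12]
  phi -2.1 [-0.07  0.92 -0.    1.85  1.1   1.75  1.8 ] 0.0 wrist [ 0.57 -0.02  0.12]
  phi -1.8 [-0.11  0.88 -0.    1.98  1.34  1.63  1.74] 0.0 wrist [0.52 0.   0.12]
  phi -1.5 [-0.12  0.86 -0.    2.11  1.62  1.56  1.64] 0.0 wrist [0.47 0.01 0.12]
  phi -1.2 [-0.09  0.85 -0.    2.24  1.95  1.55  1.52] 0.0 wrist [ 0.42 -0.    0.12]
  phi -0.9 [-0.02  0.85  0.    2.35  2.32  1.61  1.43] 0.0 wrist [ 0.37 -0.03  0.12]
  phi -0.6 [0.11 0.85 0.   2.42 2.75 1.69 1.42] 0.0 wrist [ 0.33 -0.07  0.12]
  phi -0.3 [0.27 0.86 0.   2.43 3.21 1.72 1.48] 1.2e-05 wrist [ 0.31 -0.12  0.12]
  phi -0.0 [0.42 0.85 0.   2.41 3.66 1.67 1.53] 0.0 wrist [ 0.3  -0.17  0.12]
  phi 0.3 [0.53 0.84 0.   2.32 4.07 1.59 1.49] 0.0 wrist [ 0.31 -0.23  0.12]
  phi 0.6 [0.5  0.85 0.11 2.21 4.41 1
[... 3476 characters left out ...]
7  1.46] 0.0 wrist [0.46 0.16 0.12]
  phi -1.2 [-0.46  1.21  0.    2.19  1.58  1.57  1.21] 0.0 wrist [0.36 0.14 0.12]
  phi -0.9 [-0.4   1.3  -0.    2.39  1.89  1.76  0.95] 0.0 wrist [0.28 0.09 0.12]
  phi 0.3 [0.7  1.29 0.22 2.34 4.41 1.93 1.85] 1e-05 wrist [ 0.17 -0.27  0.12]
  phi 0.6 [ 1.43  1.33 -0.57  2.13 -1.26  0.96  1.53] 1e-06 wrist [ 0.21 -0.36  0.12]
  phi 0.9 [ 0.9   1.18 -0.    1.9  -1.24  1.59  1.42] 0.0 wrist [ 0.28 -0.43  0.12]
  phi 1.2 [ 0.82  1.21 -0.    1.67 -1.03  1.71  1.25] 0.0 wrist [ 0.36 -0.48  0.12]
  phi 1.5 [ 0.73  1.26 -0.    1.45 -0.86  1.86  1.15] 0.0 wrist [ 0.46 -0.5   0.12]
  phi 1.8 [ 0.78  1.34 -0.28  1.24 -0.55  1.93  0.94] 0.0 wrist [ 0.56 -0.5   0.12]
```

```bash
python3 -m handwheel '[{"dx":0.3,"dy":-0.4,"dz":0,"wx":0,"wy":0,"wz":0,"claw":47},{"dx":0,"dy":0,"dz":3,"wx":0,"wy":0,"wz":0,"claw":47},{"dx":0,"dy":0,"dz":2.5,"wx":0,"wy":0,"wz":0,"claw":47},{"dx":0,"dy":0,"dz":1.5,"wx":0,"wy":0,"wz":0,"claw":47},{"dx":0,"dy":0,"dz":0,"wx":0,"wy":0,"wz":0,"claw":47}]'
python3 - <<'E'
from h import *
c=grab('top');crop(c,(155,100,125,95),6,'pics/tc3.png')
c=grab('scene');crop(c,(245,185,145,108),5,'pics/sc3.png')
a=cv2.imread('pics/tc3.png');b=cv2.imread('pics/sc3.png');b=cv2.resize(b,(400,300));a=cv2.resize(a,(395,300));cv2.imwrite('pics/j3.png',np.hstack([a,b]))
E
python3 st.py
```

```text
clock: 4.75
position: [0.6355, 0.0437, 0.0366]
tool_rot: [-3.142, -0.0, 0.126]
force: [-0.6, -0.3, 0.8]
grip_width: 0.0397
finger_force: 0.0
{'clock': 4.85, 'qpos': [-0.0326, 0.7871, -0.1956, 1.6828, 0.2177, 0.6915, -1.7852], 'position': [0.6361, 0.0436, 0.0375], 'tool_rot': [3.1416, -0.0015, 0.1257], 'grip_width': 0.0401, 'force': [0.2737, 0.2321, 0.8354], 'finger_force': 0.0}
```

View pics/j3.png

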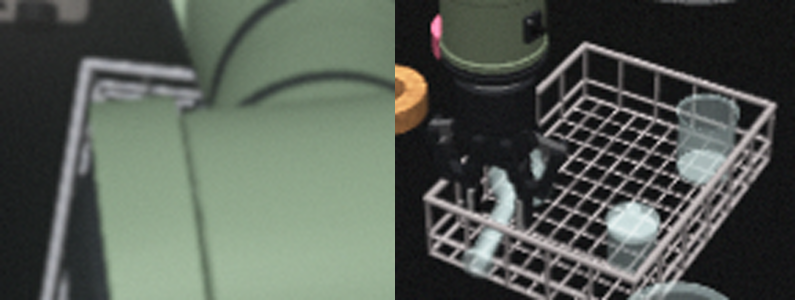

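The scene half of the picture shows the neck (≈503,215) centred between the two fingers (≈470 and ≈545), clear of the side wall. I'll go down and close.

```bash
python3 -m handwheel '[{"dx":0,"dy":0,"dz":1.0,"wx":0,"wy":0,"wz":0,"claw":47},{"dx":0,"dy":0,"dz":0.8,"wx":0,"wy":0,"wz":0,"claw":47},{"dx":0,"dy":0,"dz":0,"wx":0,"wy":0,"wz":0,"claw":38},{"dx":0,"dy":0,"dz":0,"wx":0,"wy":0,"wz":0,"claw":32},{"dx":0,"dy":0,"dz":0,"wx":0,"wy":0,"wz":0,"claw":28}]' 45
python3 st.py
```

```text
clock: 5.48
position: [0.6352, 0.0431, 0.0182]
tool_rot: [3.141, 0.0, 0.125]
force: [0.8, -0.4, -0.6]
grip_width: 0.024
finger_force: 0.0
{'clock': 5.475, 'qpos': [-0.0365, 0.8154, -0.1889, 1.687, 0.2251, 0.6607, -1.7911], 'position': [0.6352, 0.0431, 0.0182], 'tool_rot': [3.1413, 0.0003, 0.1254], 'grip_width': 0.024, 'force': [0.7603, -0.4176, -0.5541], 'finger_force': 0.0}
```

```bash
python3 -m handwheel '[{"dx":0,"dy":0,"dz":0,"wx":0,"wy":0,"wz":0,"claw":22},{"dx":0,"dy":0,"dz":0,"wx":0,"wy":0,"wz":0,"claw":12},{"dx":0,"dy":0,"dz":0,"wx":0,"wy":0,"wz":0,"claw":8},{"dx":0,"dy":0,"dz":0,"wx":0,"wy":0,"wz":0,"claw":8}]' 45
python3 st.py
```

```text
clock: 5.98
position: [0.6353, 0.0433, 0.0183]
tool_rot: [3.141, 0.0, 0.126]
force: [-1.0, -1.2, 1.6]
grip_width: 0.02
finger_force: 43.9
{'clock': 5.975, 'qpos': [-0.0366, 0.8153, -0.1891, 1.6869, 0.2251, 0.6607, -1.7911], 'position': [0.6353, 0.0433, 0.0183], 'tool_rot': [3.1415, 0.0, 0.1257], 'grip_width': 0.02, 'force': [-1.0332, -1.1867, 1.5836], 'finger_force': 43.8843}
```

```bash
python3 -m handwheel '[{"dx":0,"dy":0,"dz":-0.3,"wx":0,"wy":0,"wz":0,"claw":8},{"dx":0,"dy":0,"dz":-0.3,"wx":0,"wy":0,"wz":0,"claw":8},{"dx":0,"dy":0,"dz":-0.25,"wx":0,"wy":0,"wz":0,"claw":8},{"dx":0,"dy":0,"dz":0,"wx":0,"wy":0,"wz":0,"claw":8},{"dx":0,"dy":0,"dz":0,"wx":0,"wy":0,"wz":0,"claw":8}]' 45
python3 - <<'E'
from h import *
c=grab('scene');crop(c,(245,205,130,95),6,'pics/sc4.png')
E
python3 st.py
```

```text
clock: 6.6
position: [0.6353, 0.0435, 0.0268]
tool_rot: [-3.142, 0.0, 0.126]
force: [-0.0, 0.7, -2.0]
grip_width: 0.0194
finger_force: 43.9
{'clock': 6.65, 'qpos': [-0.0348, 0.8027, -0.1922, 1.6857, 0.2217, 0.6746, -1.7885], 'position': [0.6353, 0.0435, 0.0267], 'tool_rot': [-3.1415, 0.0001, 0.1258], 'grip_width': 0.0196, 'force': [-1.2236, -0.0679, -2.4438], 'finger_force': 43.9351}
```

View pics/sc4.png

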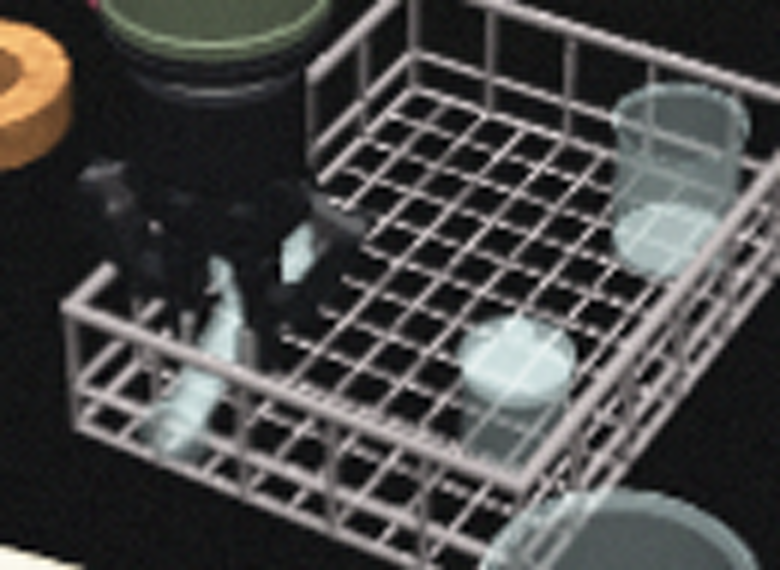

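```bash
python3 -m handwheel '[{"dx":-0.5,"dy":0.04,"dz":0,"wx":0,"wy":0,"wz":0,"claw":8},{"dx":-0.5,"dy":-0.11,"dz":0,"wx":0,"wy":0,"wz":0,"claw":8},{"dx":-0.3,"dy":-0.07,"dz":0,"wx":0,"wy":0,"wz":0,"claw":8}]' 45
python3 -m handwheel '[{"dx":-0.3,"dy":-0.07,"dz":0,"wx":0,"wy":0,"wz":0,"claw":8},{"dx":-0.3,"dy":-0.07,"dz":0,"wx":0,"wy":0,"wz":0,"claw":8}]' 45
python3 st.py
```

```text
clock: 7.02
position: [0.6217, 0.0433, 0.0268]
tool_rot: [-3.142, 0.0, 0.126]
force: [-0.2, -0.1, -2.4]
grip_width: 0.0195
finger_force: 43.9
clock: 7.28
position: [0.616, 0.0439, 0.0268]
tool_rot: [-3.142, -0.0, 0.126]
force: [0.2, 0.4, -2.0]
grip_width: 0.0197
finger_force: 43.9
{'clock': 7.275, 'qpos': [-0.0387, 0.7805, -0.1905, 1.7407, 0.2244, 0.6416, -1.8008], 'position': [0.616, 0.0439, 0.0268], 'tool_rot': [-3.1416, -0.0001, 0.1258], 'grip_width': 0.0197, 'force': [0.1985, 0.4273, -2.0109], 'finger_force': 43.9397}
```

```bash
python3 -m handwheel '[{"dx":-0.4,"dy":-0.09,"dz":0,"wx":0,"wy":0,"wz":0,"claw":8},{"dx":-0.4,"dy":-0.09,"dz":0,"wx":0,"wy":0,"wz":0,"claw":8}]' 45
python3 -m handwheel '[{"dx":-0.5,"dy":-0.11,"dz":0,"wx":0,"wy":0,"wz":0,"claw":8},{"dx":-0.6,"dy":-0.13,"dz":0,"wx":0,"wy":0,"wz":0,"claw":8},{"dx":-0.6,"dy":-0.13,"dz":0,"wx":0,"wy":0,"wz":0,"claw":8},{"dx":0,"dy":0,"dz":0,"wx":0,"wy":0,"wz":0,"claw":8}]' 45
python3 - <<'E'
from h import *
c=grab('scene');crop(c,(245,195,130,95),6,'pics/sc5.png')
E
python3 st.py
```

```text
clock: 7.52
position: [0.6077, 0.0447, 0.0268]
tool_rot: [-3.142, 0.0, 0.126]
force: [0.3, 0.1, -1.1]
grip_width: 0.0195
finger_force: 43.9
clock: 8.02
position: [0.5902, 0.0463, 0.0269]
tool_rot: [3.142, 0.0, 0.126]
force: [2.2, -1.0, -1.7]
grip_width: 0.0202
finger_force: 43.9
{'clock': 8.075, 'qpos': [-0.0483, 0.7527, -0.1874, 1.8106, 0.2278, 0.5992, -1.8199], 'position': [0.5906, 0.0462, 0.0269], 'tool_rot': [3.1416, -0.0001, 0.1259], 'grip_width': 0.0195, 'force': [-0.6559, -0.2297, -0.7419], 'finger_force': 43.9403}
```

View pics/sc5.png

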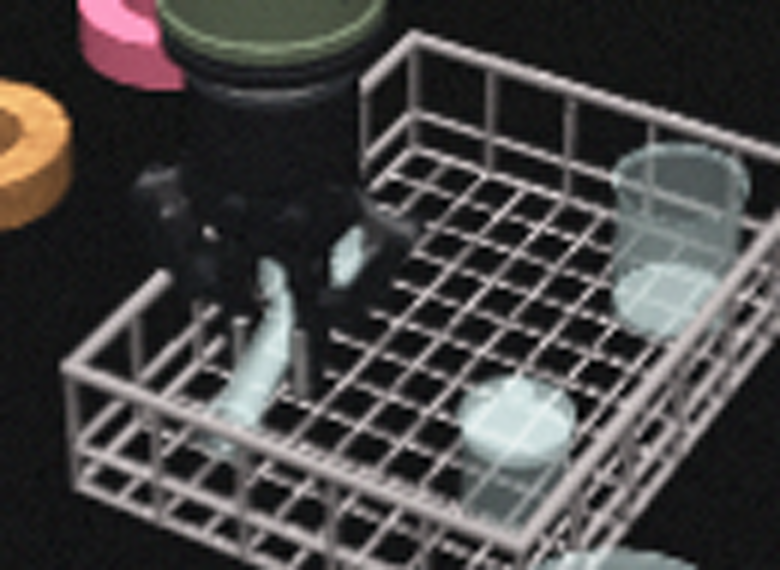

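The picture shows the lip (≈222,435) inside the end wall, and the basket hasn't moved. Next I lift it out.

```bash
python3 -m handwheel '[{"dx":-0.2,"dy":0,"dz":-1.5,"wx":0,"wy":0,"wz":0,"claw":8},{"dx":0,"dy":0,"dz":-3,"wx":0,"wy":0,"wz":0,"claw":8},{"dx":0,"dy":0,"dz":-4.5,"wx":0,"wy":0,"wz":0,"claw":8},{"dx":0,"dy":0,"dz":-5,"wx":0,"wy":0,"wz":0,"claw":8},{"dx":0,"dy":0,"dz":-5,"wx":0,"wy":0,"wz":0,"claw":8},{"dx":0,"dy":0,"dz":-5,"wx":0,"wy":0,"wz":0,"claw":8},{"dx":0,"dy":0,"dz":-3,"wx":0,"wy":0,"wz":0,"claw":8},{"dx":0,"dy":0,"dz":0,"wx":0,"wy":0,"wz":0,"claw":8}]' 45
python3 st.py
```

```text
clock: 9.07
position: [0.5893, 0.0461, 0.3]
tool_rot: [3.142, -0.005, 0.126]
force: [0.1, -0.1, -3.1]
grip_width: 0.0196
finger_force: 44.4
{'clock': 9.075, 'qpos': [0.0038, 0.4097, -0.2549, 1.603, 0.1114, 1.1384, -1.7224], 'position': [0.5893, 0.0461, 0.3], 'tool_rot': [3.1416, -0.0046, 0.1256], 'grip_width': 0.0196, 'force': [0.063, -0.1005, -3.0596], 'finger_force': 44.3694}
```

```bash
python3 -m handwheel '[{"dx":-2.4,"dy":4.7,"dz":0,"wx":0,"wy":0,"wz":0,"claw":8},{"dx":-2.4,"dy":4.7,"dz":0,"wx":0,"wy":0,"wz":0,"claw":8},{"dx":-2.4,"dy":4.7,"dz":0,"wx":0,"wy":0,"wz":0,"claw":8},{"dx":-2.4,"dy":4.7,"dz":0,"wx":0,"wy":0,"wz":0,"claw":8},{"dx":-2.4,"dy":4.7,"dz":0,"wx":0,"wy":0,"wz":0,"claw":8},{"dx":0,"dy":0,"dz":0,"wx":0,"wy":0,"wz":-0.13,"claw":8},{"dx":0,"dy":0,"dz":0,"wx":0,"wy":0,"wz":-0.15,"claw":8},{"dx":0,"dy":0,"dz":0,"wx":0,"wy":0,"wz":-0.15,"claw":8}]' 45
python3 -m handwheel '[{"dx":0,"dy":0,"dz":0,"wx":0,"wy":0,"wz":-0.16,"claw":8},{"dx":0,"dy":0,"dz":0,"wx":0,"wy":0,"wz":-0.16,"claw":8},{"dx":0,"dy":0,"dz":0,"wx":0,"wy":0,"wz":-0.16,"claw":8},{"dx":0,"dy":0,"dz":0,"wx":0,"wy":0,"wz":-0.16,"claw":8},{"dx":0,"dy":0,"dz":0,"wx":0,"wy":0,"wz":0,"claw":8}]' 45
python3 st.py
```

```text
clock: 10.07
position: [0.4985, -0.2022, 0.2963]
tool_rot: [-3.141, 0.001, 0.561]
force: [-0.8, 1.2, -1.6]
grip_width: 0.0198
finger_force: 44.5
clock: 10.7
position: [0.4986, -0.2022, 0.2964]
tool_rot: [-3.141, -0.0, 1.195]
force: [0.2, 0.0, -2.0]
grip_width: 0.02
finger_force: 44.5
{'clock': 10.7, 'qpos': [0.5605, 0.3351, -0.3706, 1.7341, 0.1338, 1.0982, -0.2285], 'position': [0.4986, -0.2022, 0.2964], 'tool_rot': [-3.1406, -0.0001, 1.1948], 'grip_width': 0.02, 'force': [0.2221, 0.021, -2.012], 'finger_force': 44.461}
```

```bash
python3 -m handwheel '[{"dx":0,"dy":0,"dz":0,"wx":0,"wy":0.1,"wz":0,"claw":8},{"dx":0,"dy":0,"dz":0,"wx":0,"wy":0.13,"wz":0,"claw":8},{"dx":0,"dy":0,"dz":0,"wx":0,"wy":0.14,"wz":0,"claw":8},{"dx":0,"dy":0,"dz":0,"wx":0,"wy":0.14,"wz":0,"claw":8},{"dx":0,"dy":0,"dz":0,"wx":0,"wy":0.14,"wz":0,"claw":8},{"dx":0,"dy":0,"dz":0,"wx":0,"wy":0.14,"wz":0,"claw":8}]' 45
python3 st.py
```

```text
clock: 11.45
position: [0.4989, -0.2027, 0.2969]
tool_rot: [-3.138, -0.794, 1.189]
force: [-0.2, -0.2, -2.6]
grip_width: 0.0196
finger_force: 44.5
{'clock': 11.45, 'qpos': [1.0737, 0.5479, -0.5456, 1.7101, -0.5454, 1.1858, 0.4611], 'position': [0.4989, -0.2027, 0.2969], 'tool_rot': [-3.1379, -0.794, 1.1888], 'grip_width': 0.0196, 'force': [-0.2403, -0.1762, -2.6339], 'finger_force': 44.4802}
```

```bash
python3 -m handwheel '[{"dx":0,"dy":0,"dz":0,"wx":0,"wy":0.14,"wz":0,"claw":8},{"dx":0,"dy":0,"dz":0,"wx":0,"wy":0.14,"wz":0,"claw":8},{"dx":0,"dy":0,"dz":0,"wx":0,"wy":0.14,"wz":0,"claw":8},{"dx":0,"dy":0,"dz":0,"wx":0,"wy":0.14,"wz":0,"claw":8},{"dx":0,"dy":0,"dz":0,"wx":0,"wy":0.12,"wz":0,"claw":8},{"dx":0,"dy":0,"dz":0,"wx":0,"wy":0.08,"wz":0,"claw":8},{"dx":0,"dy":0,"dz":0,"wx":0,"wy":0,"wz":0,"claw":8}]' 45
cat > look.py <<'E'
from h import *
import sys
from scipy.spatial.transform import Rotation as Ro
s=monitor.observe(); R=Ro.from_euler('xyz',s['tool_rot']).as_matrix(); print('tool axes cols',R.round(3).tolist()); g=np.array(s['position'])-.019*R[:,2]; print('grasp',g.round(4),'bulb~',(g-.067*R[:,0]).round(4))
for n in('scene','top'):
    c=grab(n); u=proj(c,g-[0,0,.06]).astype(int); cv2.imwrite(f'pics/_{n}.png',cv2.resize(c['frame'][max(u[1]-40,0):u[1]+60,max(u[0]-50,0):u[0]+50],(395,395),interpolation=cv2.INTER_CUBIC)); print(n,'crop origin',u-[50,40],'scale 3.95')
cv2.imwrite(sys.argv[1],np.hstack([cv2.imread('pics/_scene.png'),cv2.imread('pics/_top.png')]))
E
python3 look.py pics/l1.png; python3 st.py
```

```text
clock: 12.32
position: [0.4988, -0.2024, 0.2952]
tool_rot: [-2.838, -1.55, 0.892]
force: [0.1, -0.1, -1.6]
grip_width: 0.0197
finger_force: 44.6
tool axes cols [[0.013, 0.93, 0.367], [0.016, -0.367, 0.93], [1.0, -0.006, -0.02]]
grasp [ 0.4918 -0.22    0.2956] bulb~ [ 0.4909 -0.2211  0.2286]
scene crop origin [170 114] scale 3.95
top crop origin [318 146] scale 3.95
{'clock': 12.425, 'qpos': [1.2817, 0.9797, -0.6987, 1.6781, -0.8477, 1.4245, 0.7679], 'position': [0.4992, -0.2022, 0.2967], 'tool_rot': [-3.0566, -1.5479, 1.1108], 'grip_width': 0.0194, 'force': [0.7023, -0.9338, -1.3022], 'finger_force': 44.5881}
```

View pics/l1.png

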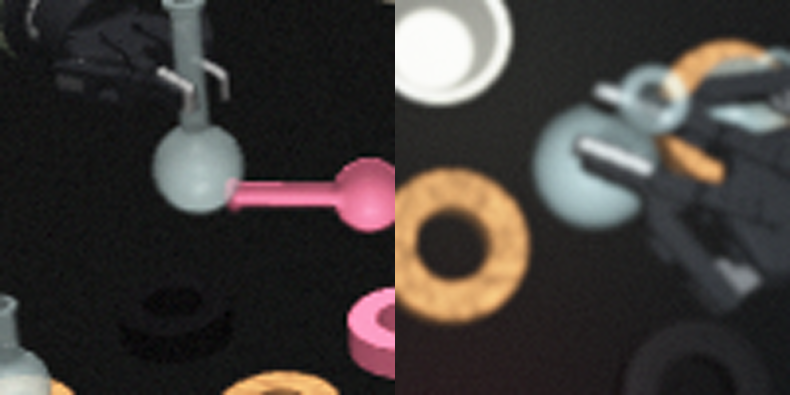

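```bash
cat > ring.py <<'E'
from h import *
C={n:np.load(n+'.npy',allow_pickle=True).item() for n in('top','scene')}
cen={}
for n,u in(('top',(333,208)),('scene',(240,219))):
    im=C[n]['frame']; hsv=cv2.cvtColor(im,cv2.COLOR_BGR2HSV); m=cv2.inRange(hsv,(5,70,60),(25,255,255)); N,lab,st,ce=cv2.connectedComponentsWithStats(m)
    i=min(range(1,N),key=lambda i:np.hypot(*(ce[i]-u))+1e3*(st[i,4]<100)); cs,_=cv2.findContours((lab==i).astype(np.uint8),0,1); h=np.zeros(m.shape,np.uint8); cv2.fillPoly(h,[cv2.convexHull(np.vstack(cs))],1); y,x=np.nonzero(h); cen[n]=np.array([x.mean(),y.mean()]); print(n,st[i],cen[n],len(x))
a=np.linspace(0,6.283,72); circ=np.c_[.048*np.cos(a),.048*np.sin(a)]
def sil(n,p):
    P=[proj(C[n],[p[0]+d[0],p[1]+d[1],z]) for d in circ for z in(0,.03)]; M=cv2.moments(cv2.convexHull(np.array(P,np.float32))); return np.array([M['m10'],M['m01']])/M['m00'],M['m00']
for w in((1,0),(0,1),(1,1)):
    r=least_squares(lambda p:np.r_[w[0]*(sil('top',p)[0]-cen['top']),w[1]*(sil('scene',p)[0]-cen['scene'])],[.483,-.174]); print(w,r.x.round(4),r.fun.round(2),sil('top',r.x)[1],sil('scene',r.x)[1])
def tri(ut,us):
    o1,d1=ray(C['top'],*ut);o2,d2=ray(C['scene'],*us); k=np.linalg.lstsq(np.c_[d1,-d2],o2-o1,rcond=None)[0]; A=o1+k[0]*d1;B=o2+k[1]*d2; return (A+B)/2,A-B
for nm,t,s in(('bulb',(368.1,187.5),(219.9,156)),('lip',(382.6,170.3),(216.3,114.3))): print(nm,*[v.round(4) for v in tri(t,s)])
E
python3 ring.py; python3 st.py
```

```text
top [ 312  188   41   41 1113] [331.81123596 207.8659176 ] 1335
scene [224 208  33  26 689] [240.49305556 220.2125    ] 720
(1, 0) [ 0.4848 -0.1741] [-0. -0.  0.  0.] 1191.9443102679215 714.3452589140506
(0, 1) [ 0.482  -0.1769] [ 0.  0.  0. -0.] 1193.051664136583 710.8350431399886
(1, 1) [ 0.4844 -0.1748] [0.27 0.17 0.2  0.59] 1192.12684003287 713.7007279553218
bulb [ 0.4916 -0.2216  0.2297] [-0.0006  0.0013 -0.0004]
lip [ 0.4939 -0.2192  0.3597] [-0.0004  0.0008 -0.0003]
{'clock': 12.425, 'qpos': [1.2817, 0.9797, -0.6987, 1.6781, -0.8477, 1.4245, 0.7679], 'position': [0.4992, -0.2022, 0.2967], 'tool_rot': [-3.0566, -1.5479, 1.1108], 'grip_width': 0.0194, 'force': [0.7023, -0.9338, -1.3022], 'finger_force': 44.5881}
```

```bash
python3 -m handwheel '[{"dx":0,"dy":-0.8,"dz":1.3,"wx":0,"wy":0.02,"wz":0,"claw":8},{"dx":0,"dy":-0.8,"dz":1.3,"wx":0,"wy":0,"wz":0,"claw":8},{"dx":0,"dy":-0.8,"dz":1.4,"wx":0,"wy":0,"wz":0,"claw":8},{"dx":-2.5,"dy":0,"dz":0,"wx":0,"wy":0,"wz":0,"claw":8},{"dx":-3,"dy":0,"dz":0,"wx":0,"wy":0,"wz":0,"claw":8},{"dx":-3,"dy":0,"dz":0,"wx":0,"wy":0,"wz":0,"claw":8},{"dx":-2.5,"dy":0,"dz":0,"wx":0,"wy":0,"wz":0,"claw":8},{"dx":0,"dy":0,"dz":0,"wx":0,"wy":0,"wz":0,"claw":8}]' 45
python3 st.py; python3 look.py pics/l2.png
```

```text
clock: 13.42
position: [0.4914, -0.1562, 0.186]
tool_rot: [-2.523, -1.568, 0.577]
force: [0.3, 0.7, -1.1]
grip_width: 0.0196
finger_force: 44.6
{'clock': 13.425, 'qpos': [1.2455, 1.1505, -0.6656, 1.7535, -0.8138, 1.2885, 0.9455], 'position': [0.4914, -0.1562, 0.186], 'tool_rot': [-2.5229, -1.5679, 0.5774], 'grip_width': 0.0196, 'force': [0.3153, 0.7126, -1.1119], 'finger_force': 44.5776}
tool axes cols [[0.002, 0.931, 0.366], [0.002, -0.366, 0.931], [1.0, -0.002, -0.002]]
grasp [ 0.4845 -0.1739  0.1861] bulb~ [ 0.4843 -0.174   0.1191]
scene crop origin [188 149] scale 3.95
top crop origin [288 159] scale 3.95
```

```bash
python3 -m handwheel '[{"dx":-2.5,"dy":0,"dz":0,"wx":0,"wy":0,"wz":0,"claw":8},{"dx":-2,"dy":0,"dz":0,"wx":0,"wy":0,"wz":0,"claw":8},{"dx":-1,"dy":0,"dz":0,"wx":0,"wy":0,"wz":0,"claw":8},{"dx":0,"dy":0,"dz":0,"wx":0,"wy":0,"wz":0,"claw":8}]' 45
python3 st.py; python3 look.py pics/l3.png
```

```text
clock: 14.02
position: [0.4914, -0.1563, 0.1315]
tool_rot: [-2.143, -1.57, 0.197]
force: [0.8, -0.1, -1.6]
grip_width: 0.0194
finger_force: 44.6
{'clock': 14.025, 'qpos': [1.2296, 1.2456, -0.6356, 1.7141, -0.7793, 1.2702, 0.9929], 'position': [0.4914, -0.1563, 0.1315], 'tool_rot': [-2.1427, -1.5702, 0.1968], 'grip_width': 0.0194, 'force': [0.8412, -0.0574, -1.606], 'finger_force': 44.5806}
tool axes cols [[0.001, 0.931, 0.366], [0.0, -0.366, 0.931], [1.0, -0.0, -0.0]]
grasp [ 0.4844 -0.174   0.1315] bulb~ [ 0.4844 -0.174   0.0645]
scene crop origin [189 165] scale 3.95
top crop origin [284 164] scale 3.95
```

View pics/l3.png

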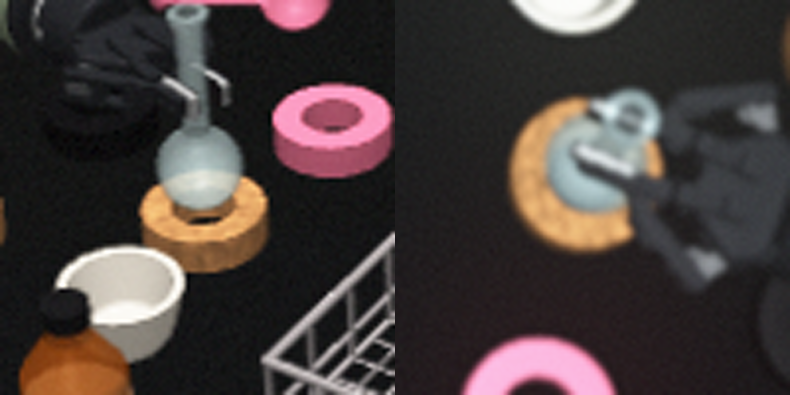

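The bulb (scene ≈200,168) is centred over the cork ring (≈204,212) and upright. Now the last millimetres down.

```bash
python3 -m handwheel '[{"dx":-0.5,"dy":0,"dz":0,"wx":0,"wy":0,"wz":0,"claw":8},{"dx":-0.4,"dy":0,"dz":0,"wx":0,"wy":0,"wz":0,"claw":8},{"dx":-0.2,"dy":0,"dz":0,"wx":0,"wy":0,"wz":0,"claw":8},{"dx":0,"dy":0,"dz":0,"wx":0,"wy":0,"wz":0,"claw":8}]' 45
python3 -m handwheel '[{"dx":-0.1,"dy":0,"dz":0,"wx":0,"wy":0,"wz":0,"claw":8},{"dx":0,"dy":0,"dz":0,"wx":0,"wy":0,"wz":0,"claw":8}]' 
python3 -m handwheel '[{"dx":-0.1,"dy":0,"dz":0,"wx":0,"wy":0,"wz":0,"claw":8},{"dx":0,"dy":0,"dz":0,"wx":0,"wy":0,"wz":0,"claw":8}]'
```

```text
clock: 14.62
position: [0.4913, -0.1563, 0.1204]
tool_rot: [-2.738, -1.57, 0.793]
force: [-0.3, 1.1, -1.2]
grip_width: 0.0193
finger_force: 44.6
clock: 14.88
position: [0.4913, -0.1564, 0.1195]
tool_rot: [-3.121, -1.57, 1.175]
force: [0.5, -0.6, -2.0]
grip_width: 0.0194
finger_force: 44.6
clock: 15.12
position: [0.4913, -0.1562, 0.1188]
tool_rot: [2.626, -1.571, 1.712]
force: [-1.1, 0.3, 1.2]
grip_width: 0.0195
finger_force: 44.6
```

```bash
python3 -m handwheel '[{"dx":-0.05,"dy":0,"dz":0,"wx":0,"wy":0,"wz":0,"claw":8},{"dx":0,"dy":0,"dz":0,"wx":0,"wy":0,"wz":0,"claw":8}]'; for i in 1 2 3; do python3 -c "
from h import *
grab('top');print(np.round(monitor.observe()['force'],2),np.round(monitor.observe()['moment'],2))"; done
```

```text
clock: 15.38
position: [0.4914, -0.1561, 0.1186]
tool_rot: [0.597, -1.57, -2.542]
force: [-2.0, 1.1, 5.0]
grip_width: 0.0196
finger_force: 44.6
[-1.31  0.59  5.51] [-0.04  0.05  0.22]
[-0.23  1.39  5.41] [0.04 0.02 0.23]
[-1.26  1.19  6.11] [-0.03  0.04  0.18]
```

```bash
python3 -m handwheel '[{"dx":0.05,"dy":0,"dz":0,"wx":0,"wy":0,"wz":0,"claw":8},{"dx":0,"dy":0,"dz":0,"wx":0,"wy":0,"wz":0,"claw":8},{"dx":0,"dy":0,"dz":0,"wx":0,"wy":0,"wz":0,"claw":23},{"dx":0,"dy":0,"dz":0,"wx":0,"wy":0,"wz":0,"claw":26},{"dx":0,"dy":0,"dz":0,"wx":0,"wy":0,"wz":0,"claw":30},{"dx":0,"dy":0,"dz":0,"wx":0,"wy":0,"wz":0,"claw":40},{"dx":0,"dy":0,"dz":0,"wx":0,"wy":0,"wz":0,"claw":50},{"dx":0,"dy":0,"dz":0,"wx":0,"wy":0,"wz":0,"claw":50}]' 20; python3 st.py
```

```text
clock: 16.52
position: [0.4913, -0.1564, 0.1185]
tool_rot: [-3.064, -1.57, 1.118]
force: [0.6, 1.0, 0.5]
grip_width: 0.043
finger_force: 0.0
{'clock': 16.525, 'qpos': [1.2258, 1.2675, -0.6283, 1.703, -0.7711, 1.2667, 1.003], 'position': [0.4913, -0.1564, 0.1185], 'tool_rot': [-3.0642, -1.5699, 1.1183], 'grip_width': 0.043, 'force': [0.5521, 0.978, 0.4656], 'finger_force': 0.0}
```

Released. I'll back out along the tool axis and then check.

```bash
python3 -m handwheel '[{"dx":0,"dy":0,"dz":-1,"wx":0,"wy":0,"wz":0,"claw":50},{"dx":0,"dy":0,"dz":-2,"wx":0,"wy":0,"wz":0,"claw":50},{"dx":0,"dy":0,"dz":-2.5,"wx":0,"wy":0,"wz":0,"claw":50},{"dx":0,"dy":0,"dz":-2.5,"wx":0,"wy":0,"wz":0,"claw":50},{"dx":1,"dy":0,"dz":-2,"wx":0,"wy":0,"wz":0,"claw":50},{"dx":2,"dy":0,"dz":0,"wx":0,"wy":0,"wz":0,"claw":50},{"dx":0,"dy":0,"dz":0,"wx":0,"wy":0,"wz":0,"claw":50},{"dx":0,"dy":0,"dz":0,"wx":0,"wy":0,"wz":0,"claw":50}]'; python3 - <<'E'
from h import *
a=grab('scene')['frame'][150:330,140:400];b=grab('top')['frame'][80:280,150:450]
cv2.imwrite('pics/fin.png',np.hstack([cv2.resize(a,(400,300),interpolation=cv2.INTER_CUBIC),cv2.resize(b,(400,300),interpolation=cv2.INTER_CUBIC)]))
E
```

```text
clock: 17.52
position: [0.4547, -0.2489, 0.1487]
tool_rot: [3.109, -1.57, 1.229]
force: [0.1, 1.3, -0.1]
grip_width: 0.0425
finger_force: 0.0
```

View pics/fin.png

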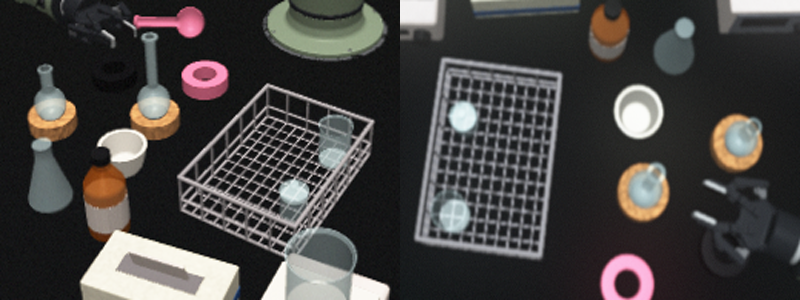

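The flask stands upright in the natural cork ring (scene ≈153,95; top ≈645,188). The other things are in place and the gripper is clear.

```bash
python3 -c "
from workcell import job_done
print(job_done())"
```

```text
the job is handed in; nothing more can be done
None
```

The flask came free of the basket without catching and now stands upright, neck up, in the empty cork ring; nothing else appears to have moved, and the job was handed in at about 18 s of the 67 s allowed (no verdict was returned).

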